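# Try the lid of a cigar chest, free its catch if it is caught, and hold the lid open

## Task

Hold this cigar chest open for me so that I can take out the bundles. Tug the lid up by its brass bar first, leaving the catch as you find it, because nobody can see whether the catch is on; if the lid is caught, slide the knob across to the other end of its slot, then lift the lid by the bar to about 45 degrees and finish while still holding it there. Don't let the lid fall shut with a bang, and don't knock the bundle, the gauge board or the mug about.

Things in the scene. Friction and masses are not known exactly. Their poses are not given: they have to be found in the camera images.
- chest: Reddish cedar chest on a dark plinth, 240 mm deep (x), 340 mm wide (y), fixed to the bench. Origin: centre of its underside; +x from its front, which faces the robot, to its hinge side, +y to the left seen from the robot, z up. Its rim is 115 mm above the bench; the upper face of the shut lid, a flat 16 mm panel of the same outline, at 131 mm.
- lid (a joint): Angle of the lid, rad: 0 shut on the rim, grows as its front edge rises (0.785 is 45 degrees, stop at 1.75). The lid weighs about 0.5 kg (3 to 4 N to lift it at the bar, more if a tight grip binds) and falls shut when let go. With the catch on it rises about 4 mm at the bar (0.02 rad) and is then stopped firmly; with the catch off it comes up freely.
- lid_hinge (a point): Point on the lid's hinge line, in the middle of its length, at the top of the chest's far wall (115 mm above the bench, chest x +120 mm, y 0). The hinge line runs along the chest's y.
- lid_handle (a point): Centre of the lid's brass pull bar: round, 12 mm thick, 100 mm long, parallel to the hinge, axis 40 mm above the lid's face, on two posts with 80 mm clear between them. Lid shut: chest x -85, y -50 mm, 171 mm above the bench. It turns with the lid: 205 mm from the hinge line along the lid and 56 mm above the lid's underside. The bar can turn in the pads of a gripper that stays upright.
- catch (a joint): Knob's position along its slot, m, along the chest's y: -0.012 right end, +0.012 left end seen from the robot. It starts near the right end (-0.012 to -0.006); it slides stiffly (about 3 N) and stays where it is put. Inside, a keeper at one end of the slot catches it (lid held down); at the other end it is off. The keeper may be at either end and nothing outside shows where.
- catch_knob (a point): Centre of the top of the catch's knob: dark steel, 14 mm in diameter, standing 30 mm above the lid's face in a brass slot plate 30 x 66 mm, 2 mm thick. At mid-travel it is at chest x -85, y +95 mm; lid shut, its top is 161 mm above the bench. It rides on the lid and can be pinched from above or pushed from the side.
- bundle: Bystander: the brown bundle of cigars nearest the chest, to its right, with a white paper band, 150 mm long (along its x), 115 mm wide, 73 mm high, loose on the bench. Origin: centre of its underside.
- gauge: Bystander: light wooden gauge board with five round holes, 150 x 45 x 12 mm, loose on the bench. Origin: centre of its underside.
- mug: Bystander: blue mug, 80 mm across and 90 mm high, handle at its +y, loose on the bench. Origin: centre of its underside.

How it is judged (in metres and radians):
On the way, in this order (a step that is already met when the one before it is completed fails the run):
1. the lid has been tugged up, at least through the play of its catch, with the catch still as it was found (value of joint lid above 0.008 rad and distance of catch_knob from where it was at the start of the episode below 0.012 m), for 0.02 s.
2. the lid has come up clear of the catch (value of joint lid above 0.2 rad), for 0.1 s.
At the end, for the whole second after the job is handed in: The lid stands still at 45 degrees (0.6 to 1.0 rad), held up by the fingers at its bar (grasp point within 50 mm of the bar's middle, fingers pressing on the lid), and the bundle, gauge board and mug are within 30 mm of where they were (value of joint lid between 0.6 and 1 rad and velocity of joint lid between -0.1 and 0.1 rad/s and contact force between the fingers and lid above 0.5 N and distance between lid_handle and the grasp point below 0.05 m and distance of each of bundle, gauge, mug from where it was at the start of the episode below 0.03 m); the arm keeps its last pose, push and grip.
It fails at once if the lid falls shut with a bang (it drops faster than 2.5 rad/s) (velocity of joint lid below -2.5 rad/s).
It fails at once if the bundle, the gauge board or the mug is knocked about (moved more than 40 mm) (distance of any of bundle, gauge, mug from where it was at the start of the episode above 0.04 m).
It also fails if it takes over 64 s, if anything falls off the work surface, if the arm or the gripper's body presses on something with over 40 N, if the wrist force passes 120 N, or if a joint passes its speed limit or range.

## Robot

A 6-joint arm with a two-finger parallel gripper is mounted at the origin on the work surface. World frame = base frame: x ahead of the robot, y to its left, z up, the work surface at z = 0. Lengths are in mm, angles in rad, forces in N, time in s.
With the tool pointing down it reaches from about 275 to 850 mm from the base axis. Payload 5.2 kg.
Tool frame: the origin (TCP) lies between the finger pads; the fingertips stand 25 mm ahead of it and the grasp point (between the pads) lies 6 mm ahead of it (manip.tips_ahead is the z of the fingertips in the tool frame, in mm); z points along the fingers, y is the line along which they close (so a half turn about z gives the same grasp; the last joint's range is limited). The gripper opens to 85 mm and grips with 20 to 120 N. Pads are 22 mm wide; open, the fingers measure 114 mm over their backs; the gripper's body (76 mm by 85 mm) begins 54 mm behind the grasp point. The pads swing forward as they close: fully open they stand 13 mm farther back than shut.
Start: joints at [-1.37, 0.259, 1.535, -0, 1.348, -0.203], TCP at [216.124, -505.762, 256.31] pointing down, gripper open.
Joint ranges: [-3.14, 3.14], [-0.91, 2.08], [0.19, 2.58], [-1.22, 4.36], [0.22, 2.71], [-3.12, 3.12]. Speed limits (rad/s): [2.57, 2.57, 3.14, 3.14, 3.14, 3.14].

## Interface

Orientations are given as a unit quaternion [w, x, y, z].
In Python, from cell import manip, vision, ticket gives the robot as it stands.
- The arm moves only by the tool carry_out, never from a script. Its argument "motion" is a list of rows, each an object with "delta_pos": the shift along the tool's x, y, z in units of 30 mm (1.0 is 30 mm), a list of three; "roll": the turn about the tool's z in units of 8 degrees (1.0 is 8 degrees); "hand": the opening, from -1 (shut) to 1 (fully open). A call has 1 to 5 rows; each row shifts and turns the commanded pose from where the row before left it, along the tool's axes as they then stand; what a row does not reach is not made up. A row lasts 1/10 s, in which the tool goes at most 50 mm and 8.59 degrees, less where a joint would pass 70% of its speed; a pose out of reach is approached as far as the arm can. A call is refused whole if a number of a shift passes 1 or a number of a turn 1, either way. A call with a gripper value outside its range is refused whole. The fingers move at their own pace and stop on an object; the grip force is fixed at half the most. Time passes only in rows, so rows that do not move let the fingers close. It gives the time, the measured TCP pose, the force, the opening and the grip force at its end, in the units of the state.
- manip.get_obs(): the state, without advancing time (a new reading comes with each control period).
- vision.capture(name): name is "scene" or "top" or "wrist"; returns a dict with "image" (384x512x3 uint8, blue, green, red), "camera_matrix" (3x3 intrinsics, pixels), "origin" and "orientation" of the camera in the world. Camera axes: x right, y up, looking along -z (the intrinsics and any distortion apply to the point x, -y, -z); pixel columns grow to the right and rows downward; lengths in mm; the calibration is good to about 2 mm. The wrist camera is an equidistant fisheye: a pixel r from the principal point sees the ray r / f radians off the axis. A picture is of the moment at which its call begins. There is no depth.
- ticket.sign_off(): hands the job in; it is judged then, once.
The state is a dict: "time_s": time; "joints": joint angles; "qvel": joint speeds; "effort": joint torques, N m; "ee_pos": TCP position; "eef_rot": TCP orientation; "force": force on the tool from outside, world axes, zero at the start; "moment": the same for the moment, N m; "grip_width": finger opening in mm; "grip_force": force on a finger pad.
Only numpy, scipy, OpenCV 4.12 (cv2) and the standard library are available. Lean on these libraries where they do the work, as an engineer would, in place of code of your own. Each camera call takes 0.05 s, during which the arm holds its last target. There are 200 camera calls.

## Working session

There is one attempt and no reset: what is moved stays moved. The work goes in short steps, Python scripts to look and compute and a tool call to move; the robot and the scene stay as the last step left them, time stands still between calls to the robot, and variables do not carry over. Pictures are saved under pics/ and viewed, at most 10 in all, crops included, and the job is handed in when it is done.

Besides the shell and the picture viewer there is one more tool, called after "Emit:" by a JSON object that holds its "op" and its "data", one argument or row to a line. carry_out: Moves the arm, as the interface text tells. Its arguments: {"type":"object","properties":{"motion":{"type":"array","items":{"type":"object","properties":{"delta_pos":{"type":"array","items":{"type":"number"}},"roll":{"type":"number"},"hand":{"type":"number"}}}}},"required":["motion"]}

```bash
mkdir -p pics; python3 - <<'E'
from cell import manip, vision
import cv2,json
o=manip.get_obs();print(o)
for n in("scene","top"):
    c=vision.capture(n);cv2.imwrite(f"pics/{n}0.png",c["image"])
    print(n,c["camera_matrix"],c["origin"],c["orientation"],[k for k in c])
E
```

```text
{'time_s': 0.0, 'joints': array([-1.36980773e+00,  2.59346632e-01,  1.53610725e+00,  1.00898953e-05,
        1.34797785e+00, -2.02803857e-01]), 'qvel': array([-2.86658680e-05, -1.36023132e-03, -5.44657951e-04,  1.05437024e-03,
       -7.10616123e-04,  1.54331790e-03]), 'effort': array([-2.20106090e-04, -4.46027112e+01, -2.90574485e+01, -4.39683072e-04,
        1.17980081e-02,  6.81650789e-06]), 'ee_pos': array([ 216.02344323, -505.27215604,  255.46299033]), 'eef_rot': array([-9.19533185e-04,  9.79687904e-01,  2.00526220e-01,  5.75379955e-06]), 'force': array([-0.14795404, -0.14484712, -0.09056235]), 'moment': array([-0.02197905,  0.04436338, -0.00906763]), 'grip_force': 0.0, 'grip_width': 85.240688993746}
scene [[409.76577515   0.         255.78927896]
 [  0.         409.76577515 195.4781088 ]
 [  0.           0.           1.        ]] [1218.79177171   25.00576565 1039.97737046] [0.64803577 0.21347361 0.2406991  0.69032065] ['image', 'camera_matrix', 'origin', 'orientation']
top [[430.32488647   0.         253.83474351]
 [  0.         430.32488647 184.81212656]
 [  0.           0.           1.        ]] [ 390.71681022   -6.25777165 1678.20937517] [ 0.7140818   0.02432536 -0.03452269 -0.69878727] ['image', 'camera_matrix', 'origin', 'orientation']
```

```bash
python3 - <<'E'
import cv2
a=cv2.imread("pics/top0.png");cv2.imwrite("pics/top0b.png",cv2.resize(a,(800,600),interpolation=cv2.INTER_CUBIC))
a=cv2.imread("pics/scene0.png");cv2.imwrite("pics/scene0b.png",cv2.resize(a,(800,600),interpolation=cv2.INTER_CUBIC))
E
```

```text
(no output)
```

View pics/top0b.png

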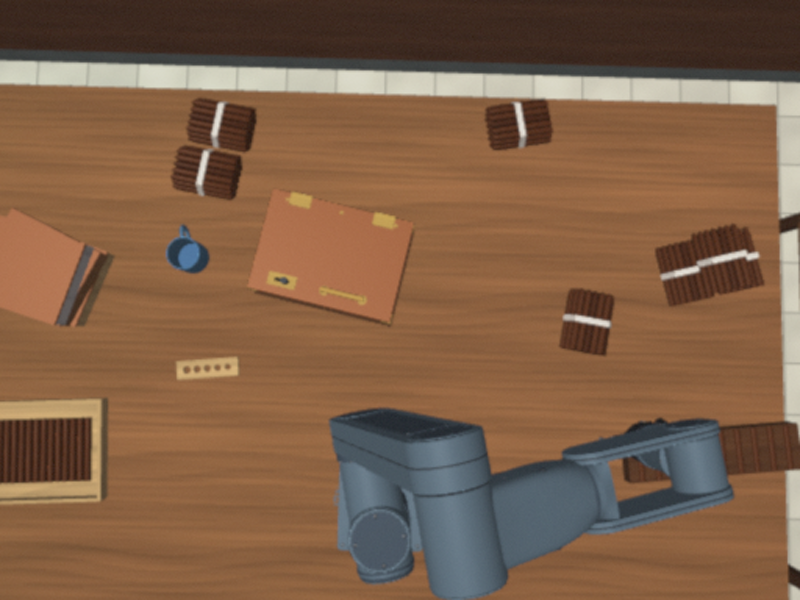

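View pics/scene0b.png

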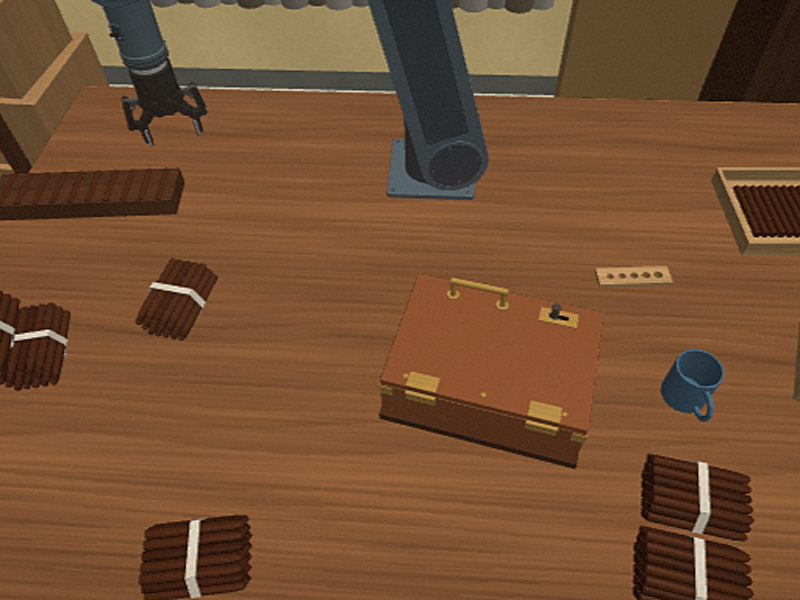

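Top view: the lid's corners are at (275,191), (413,225), (390,324) and (248,287), the bar runs (320,290)-(366,302), and the knob is at about (283,281). The bystanders are clear of the chest's front. I'll enlarge both views to get exact readings.

```bash
python3 - <<'E'
import cv2
a=cv2.imread("pics/top0.png")[115:215,150:275];cv2.imwrite("pics/tc.png",cv2.resize(a,None,fx=6,fy=6,interpolation=cv2.INTER_CUBIC))
a=cv2.imread("pics/scene0.png")[170:300,235:395];cv2.imwrite("pics/sc.png",cv2.resize(a,None,fx=4.5,fy=4.5,interpolation=cv2.INTER_CUBIC))
E
```

```text
(no output)
```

View pics/tc.png

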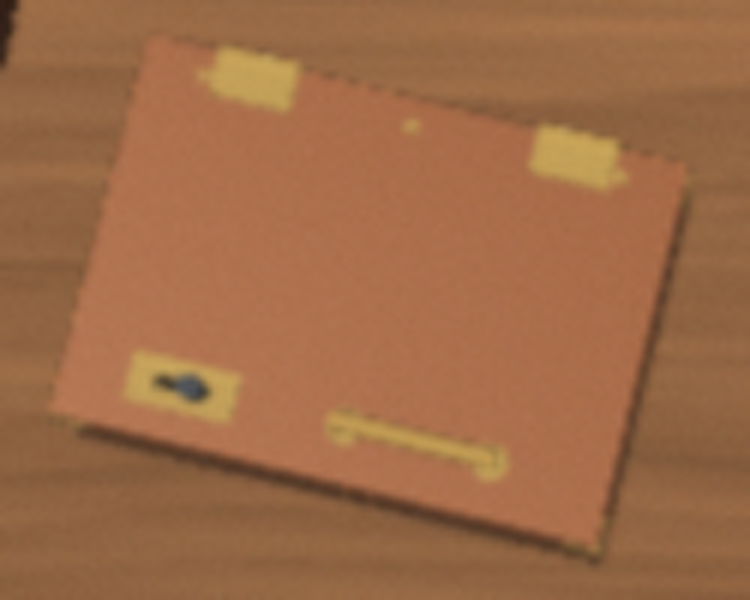

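View pics/sc.png

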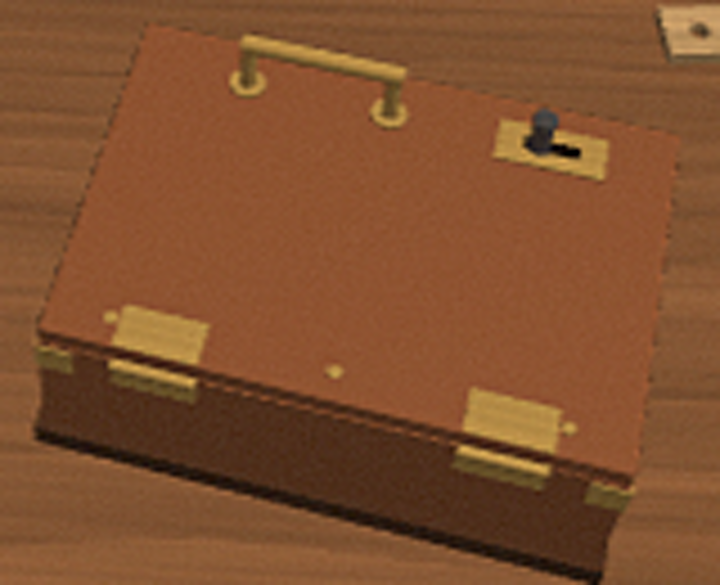

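```bash
cat > h.py <<'E'
import numpy as np, json, sys
from scipy.spatial.transform import Rotation as R
from cell import manip
try: CX,CY,YAW=json.load(open("chest.json"))
except Exception: pass
def world(p):
    c,s=np.cos(YAW),np.sin(YAW); return np.array([CX+c*p[0]-s*p[1],CY+s*p[0]+c*p[1],p[2]])
def go(p,o=None):
    """rows' total (units) from measured pose to chest-frame TCP p, tool y along chest x (+-)."""
    o=o or manip.get_obs(); q=o["eef_rot"]; T=R.from_quat(np.r_[q[1:],q[0]])
    d=T.inv().apply(world(p)-o["ee_pos"])/30
    y=T.apply([0,1,0]); a=np.arctan2(y[1],y[0]); e=(YAW-a+np.pi/2)%np.pi-np.pi/2
    print("tool units",d.round(3),"roll",round(-np.degrees(e)/8,3),"ee",o["ee_pos"].round(1),"F",o["force"].round(1),"w",round(o["grip_width"],1),"t",o["time_s"])
    c,s=np.cos(YAW),np.sin(YAW);v=o["ee_pos"]-[CX,CY,0];print("TCP in chest",(np.array([c*v[0]+s*v[1],-s*v[0]+c*v[1],v[2]])).round(1),"tool axes x",T.apply([1,0,0]).round(3),"y",y.round(3))
E
python3 - <<'E'
import numpy as np, json
from scipy.optimize import least_squares
from scipy.spatial.transform import Rotation as R
from cell import vision
P=np.array([[120,170,131],[120,-170,131],[-120,-170,131],[-120,170,131],[-85,0,171],[-85,-100,171]])
U={"top":np.array([(150,37),(688,165),(600,545),(50,412),(331,418),(505,459),(192,387)]),
"scene":np.array([(632,474),(40,330),(147,25),(680,137),(405,74),(243,40),(545,117)])}
cr={"top":(150,115,6),"scene":(235,170,4.5)}
C={n:vision.capture(n) for n in U}
def proj(n,w):
    c=C[n];q=c["orientation"];r=R.from_quat(np.r_[q[1:],q[0]])
    v=r.inv().apply(w-c["origin"])*[1,-1,-1]; v=v@c["camera_matrix"].T
    return v[:,:2]/v[:,2:]
uv={n:(U[n]+.5)/cr[n][2]-.5+cr[n][:2] for n in U}
def f(x,full=False):
    Q=np.vstack([P,[-85,95+x[3],161]]);c,s=np.cos(x[2]),np.sin(x[2])
    w=np.c_[x[0]+c*Q[:,0]-s*Q[:,1],x[1]+s*Q[:,0]+c*Q[:,1],Q[:,2]]
    return np.concatenate([(proj(n,w)-uv[n]).ravel() for n in U])
r=least_squares(f,[550,50,-.24,-9]);print(r.x,f(r.x).reshape(2,-1,2).round(1))
json.dump(list(r.x[:3]),open("chest.json","w"))
import h
h.go([-85,-50,245]);print(h.world([-85,-50,171]))
E
```

```text
[ 5.97026348e+02  1.28221266e+02 -2.15336446e-01 -8.73965563e+00] [[[-0.6 -0.8]
  [ 0.5 -0.3]
  [-0.4  0.5]
  [-0.6  0.5]
  [-0.2  0.2]
  [-1.5  0.1]
  [-0.5 -0.1]]

 [[ 1.   0.5]
  [-1.4 -0.3]
  [-0.5 -1. ]
  [-0.1 -0.9]
  [-0.7  0.7]
  [-0.6  0.7]
  [-0.4  0.2]]]
tool units [ 16.702 -14.722   0.38 ] roll -6.816 ee [ 216.1 -505.5  255.8] F [ 0.9 -0.4 -0.4] w 85.5 t 0.2
TCP in chest [-236.8 -700.5  255.8] tool axes x [0.92  0.393 0.   ] y [ 0.393 -0.92  -0.001]
[503.30565422  97.53850766 171.        ]
```

The fit is good to about 1 px, with the knob about 9 mm right of mid-travel. I'll roll to align first.

Emit:
{"op": "carry_out", "data": {
  "motion": [
    {"delta_pos": [0, 0, 0], "roll": -1, "hand": 1},
    {"delta_pos": [0, 0, 0], "roll": -1, "hand": 1},
    {"delta_pos": [0, 0, 0], "roll": -1, "hand": 1},
    {"delta_pos": [0, 0, 0], "roll": -1, "hand": 1},
    {"delta_pos": [0, 0, 0], "roll": -1, "hand": 1}
  ]
}}

```text
time_s: 0.7
ee_pos: [216.1, -505.6, 256.1]
eef_rot: [-0.0, 0.851, 0.526, 0.0]
force: [0.7, -0.4, -0.4]
grip_width: 85.1
grip_force: 0.0
```

Emit:
{"op": "carry_out", "data": {
  "motion": [
    {"delta_pos": [0, 0, 0], "roll": -0.9, "hand": 1},
    {"delta_pos": [0, 0, 0], "roll": -0.9, "hand": 1},
    {"delta_pos": [0, 0, 0], "roll": 0, "hand": 1}
  ]
}}

```text
time_s: 1.0
ee_pos: [216.1, -505.6, 256.1]
eef_rot: [-0.0, 0.779, 0.627, 0.0]
force: [0.5, 0.4, 0.1]
grip_width: 85.6
grip_force: 0.0
```

```bash
python3 -c "import h;h.go([-85,-50,245])"
```

```text
tool units [21.692  5.032  0.378] roll -0.008 ee [ 216.1 -505.6  256.1] F [0.5 0.4 0.1] w 85.6 t 1.0
TCP in chest [-236.7 -700.6  256.1] tool axes x [0.215 0.977 0.   ] y [ 0.977 -0.215 -0.   ]
```

Emit:
{"op": "carry_out", "data": {
  "motion": [
    {"delta_pos": [1, 0.25, 0], "roll": 0, "hand": 1},
    {"delta_pos": [1, 0.25, 0], "roll": 0, "hand": 1},
    {"delta_pos": [1, 0.25, 0], "roll": 0, "hand": 1},
    {"delta_pos": [1, 0.25, 0], "roll": 0, "hand": 1},
    {"delta_pos": [1, 0.25, 0], "roll": 0, "hand": 1}
  ]
}}

```text
time_s: 1.5
ee_pos: [285.4, -366.2, 256.2]
eef_rot: [-0.0, 0.781, 0.625, 0.0]
force: [0.6, 0.9, 0.7]
grip_width: 85.2
grip_force: 0.0
```

Emit:
{"op": "carry_out", "data": {
  "motion": [
    {"delta_pos": [1, 0.25, 0], "roll": 0, "hand": 1},
    {"delta_pos": [1, 0.25, 0], "roll": 0, "hand": 1},
    {"delta_pos": [1, 0.25, 0], "roll": 0, "hand": 1},
    {"delta_pos": [1, 0.25, 0], "roll": 0, "hand": 1},
    {"delta_pos": [1, 0.25, 0], "roll": 0, "hand": 1}
  ]
}}

```text
time_s: 2.0
ee_pos: [354.4, -227.8, 256.4]
eef_rot: [0.0, 0.781, 0.625, 0.0]
force: [-0.2, -0.2, 0.5]
grip_width: 85.1
grip_force: 0.0
```

Emit:
{"op": "carry_out", "data": {
  "motion": [
    {"delta_pos": [1, 0.25, 0], "roll": 0, "hand": 1},
    {"delta_pos": [1, 0.25, 0], "roll": 0, "hand": 1},
    {"delta_pos": [1, 0.25, 0], "roll": 0, "hand": 1},
    {"delta_pos": [1, 0.25, 0], "roll": 0, "hand": 1},
    {"delta_pos": [1, 0.25, 0], "roll": 0, "hand": 1}
  ]
}}

```text
time_s: 2.5
ee_pos: [423.5, -89.4, 256.4]
eef_rot: [0.0, 0.781, 0.625, 0.0]
force: [1.1, -0.9, -0.5]
grip_width: 85.6
grip_force: 0.0
```

Emit:
{"op": "carry_out", "data": {
  "motion": [
    {"delta_pos": [1, 0.25, 0], "roll": 0, "hand": 1},
    {"delta_pos": [1, 0.25, 0], "roll": 0, "hand": 1},
    {"delta_pos": [1, 0.25, 0], "roll": 0, "hand": 1},
    {"delta_pos": [1, 0.25, 0], "roll": 0, "hand": 1},
    {"delta_pos": [1, 0.25, 0], "roll": 0, "hand": 1}
  ]
}}

```text
time_s: 3.0
ee_pos: [492.5, 49.0, 256.3]
eef_rot: [0.0, 0.781, 0.625, -0.0]
force: [0.7, -1.3, 0.2]
grip_width: 85.7
grip_force: 0.0
```

```bash
python3 -c "import h;h.go([-85,-50,245])"
```

```text
tool units [ 1.658 -0.002  0.377] roll -0.042 ee [492.5  49.  256.3] F [ 0.7 -1.3  0.2] w 85.7 t 3.0
TCP in chest [-85.2 -99.7 256.3] tool axes x [ 0.219  0.976 -0.   ] y [ 0.976 -0.219  0.   ]
```

Emit:
{"op": "carry_out", "data": {
  "motion": [
    {"delta_pos": [0.8, 0, 0.2], "roll": 0, "hand": 1},
    {"delta_pos": [0.8, 0, 0.2], "roll": 0, "hand": 1},
    {"delta_pos": [0, 0, 0], "roll": 0, "hand": 1},
    {"delta_pos": [0, 0, 0], "roll": 0, "hand": 1}
  ]
}}

```text
time_s: 3.4
ee_pos: [502.2, 94.7, 244.1]
eef_rot: [-0.0, 0.78, 0.626, -0.0]
force: [-0.0, -0.1, 0.0]
grip_width: 85.8
grip_force: 0.0
```

```bash
python3 - <<'E'
import h,cv2,numpy as np
from cell import vision
from scipy.spatial.transform import Rotation as R
h.go([-85,-50,176])
c=vision.capture("wrist");K=c["camera_matrix"];q=c["orientation"];r=R.from_quat(np.r_[q[1:],q[0]])
print(K,c["origin"])
im=cv2.resize(c["image"],None,fx=1.5,fy=1.5)
for p in([-85,0,171],[-85,-100,171],[-85,86,161]):
    v=r.inv().apply(h.world(p)-c["origin"])*[1,-1,-1]
    th=np.arctan2(np.hypot(*v[:2]),v[2]);u=K[:2,2]+K[0,0]*th*v[:2]/np.hypot(*v[:2])
    print(p,u.round(1));cv2.circle(im,tuple((u*1.5).astype(int)),3,(0,255,0),1)
cv2.imwrite("pics/w1.png",im)
E
```

```text
tool units [0.102 0.017 2.269] roll -0.02 ee [502.2  94.7 244.1] F [-0.  -0.1  0. ] w 85.8 t 3.4
TCP in chest [-85.5 -53.  244.1] tool axes x [ 0.216  0.976 -0.001] y [ 0.976 -0.216 -0.001]
[[297.31863964   0.         255.38199481]
 [  0.         297.31863964 191.40214773]
 [  0.           0.           1.        ]] [518.94592248 170.42270842 362.36398469]
[-85, 0, 171] [255.6 136.7]
[-85, -100, 171] [256.1 270.3]
[-85, 86, 161] [255.1  10.7]
```

View pics/w1.png

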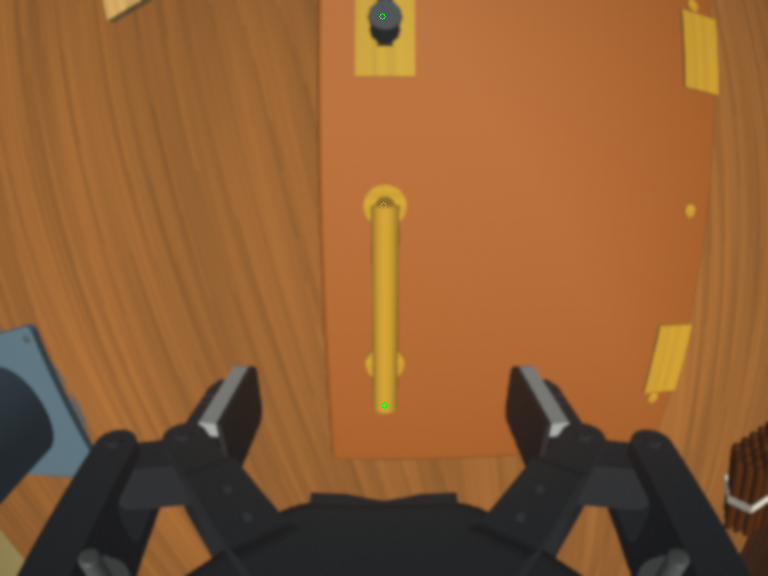

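The wrist view shows the bar from (384,207) to (385,408). The predicted points lie right on the bar's ends and the knob, so the fit is confirmed. I'll go down and close.

Emit:
{"op": "carry_out", "data": {
  "motion": [
    {"delta_pos": [0.1, 0, 0.75], "roll": 0, "hand": 1},
    {"delta_pos": [0, 0, 0.75], "roll": 0, "hand": 1},
    {"delta_pos": [0, 0, 0.75], "roll": 0, "hand": 1},
    {"delta_pos": [0, 0, 0], "roll": 0, "hand": 1}
  ]
}}

```text
time_s: 3.85
ee_pos: [501.1, 96.3, 174.5]
eef_rot: [-0.002, 0.78, 0.625, -0.002]
force: [0.4, -1.1, 0.1]
grip_width: 85.1
grip_force: 0.0
```

Emit:
{"op": "carry_out", "data": {
  "motion": [
    {"delta_pos": [0, 0, 0], "roll": 0, "hand": -1},
    {"delta_pos": [0, 0, 0], "roll": 0, "hand": -1},
    {"delta_pos": [0, 0, 0], "roll": 0, "hand": -1},
    {"delta_pos": [0, 0, 0], "roll": 0, "hand": -1},
    {"delta_pos": [0, 0, 0], "roll": 0, "hand": -1}
  ]
}}

```text
time_s: 4.35
ee_pos: [503.3, 97.5, 177.4]
eef_rot: [0.0, 0.78, 0.626, 0.0]
force: [0.5, 0.8, -0.8]
grip_width: 12.5
grip_force: 0.0
```

Emit:
{"op": "carry_out", "data": {
  "motion": [
    {"delta_pos": [0, 0, 0], "roll": 0, "hand": -1},
    {"delta_pos": [0, 0, 0], "roll": 0, "hand": -1},
    {"delta_pos": [0, 0, 0], "roll": 0, "hand": -1}
  ]
}}

```text
time_s: 4.65
ee_pos: [503.4, 97.5, 177.5]
eef_rot: [0.0, 0.78, 0.626, 0.0]
force: [-0.7, -0.5, 6.1]
grip_width: 10.0
grip_force: 58.5
```

Emit:
{"op": "carry_out", "data": {
  "motion": [
    {"delta_pos": [0, 0, -0.05], "roll": 0, "hand": -1},
    {"delta_pos": [0, 0, -0.05], "roll": 0, "hand": -1},
    {"delta_pos": [0, 0, 0], "roll": 0, "hand": -1},
    {"delta_pos": [0, 0, 0], "roll": 0, "hand": -1}
  ]
}}

```text
time_s: 5.05
ee_pos: [503.9, 97.4, 179.7]
eef_rot: [0.0, 0.78, 0.626, 0.001]
force: [5.6, -0.9, -6.1]
grip_width: 9.9
grip_force: 58.4
```

Emit:
{"op": "carry_out", "data": {
  "motion": [
    {"delta_pos": [0, 0, -0.05], "roll": 0, "hand": -1},
    {"delta_pos": [0, 0, -0.05], "roll": 0, "hand": -1},
    {"delta_pos": [0, 0, 0], "roll": 0, "hand": -1},
    {"delta_pos": [0, 0, 0], "roll": 0, "hand": -1}
  ]
}}

```text
time_s: 5.45
ee_pos: [504.7, 97.2, 182.8]
eef_rot: [0.001, 0.78, 0.626, 0.001]
force: [8.0, -0.7, -5.1]
grip_width: 10.2
grip_force: 58.4
```

Emit:
{"op": "carry_out", "data": {
  "motion": [
    {"delta_pos": [0, 0.02, -0.05], "roll": 0, "hand": -1},
    {"delta_pos": [0, 0.03, -0.05], "roll": 0, "hand": -1},
    {"delta_pos": [0, 0, 0], "roll": 0, "hand": -1},
    {"delta_pos": [0, 0, 0], "roll": 0, "hand": -1}
  ]
}}

```text
time_s: 5.85
ee_pos: [505.6, 97.1, 185.5]
eef_rot: [0.001, 0.78, 0.626, 0.001]
force: [6.4, -0.8, -5.7]
grip_width: 10.1
grip_force: 58.5
```

Emit:
{"op": "carry_out", "data": {
  "motion": [
    {"delta_pos": [0, 0.06, -0.1], "roll": 0, "hand": -1},
    {"delta_pos": [0, 0.06, -0.1], "roll": 0, "hand": -1},
    {"delta_pos": [0, 0.04, -0.1], "roll": 0, "hand": -1},
    {"delta_pos": [0, 0, 0], "roll": 0, "hand": -1}
  ]
}}

```text
time_s: 6.25
ee_pos: [508.6, 96.4, 194.6]
eef_rot: [-0.001, 0.78, 0.626, -0.001]
force: [0.7, 1.4, -4.1]
grip_width: 9.9
grip_force: 58.7
```

```bash
python3 - <<'E'
import h,numpy as np,cv2
from cell import vision
h.go([-85,-50,177])
t0=np.arctan2(56,205)
for a in np.arange(0,.8,.1):print(round(a,2),(120-212.5*np.cos(t0+a)).round(1),(115+212.5*np.sin(t0+a)+6).round(1))
c=vision.capture("scene")["image"];cv2.imwrite("pics/s2.png",cv2.resize(c[150:310,220:400],None,fx=3.5,fy=3.5))
E
```

```text
tool units [ 0.    -0.181  0.587] roll -0.015 ee [508.6  96.4 194.6] F [ 0.7  1.4 -4.1] w 9.9 t 6.25
TCP in chest [-79.5 -50.  194.6] tool axes x [ 0.216  0.976 -0.   ] y [ 0.976 -0.216 -0.002]
0.0 -85.0 177.0
0.1 -78.4 197.2
0.2 -69.8 216.6
0.3 -59.3 235.1
0.4 -47.0 252.4
0.5 -33.0 268.4
0.6 -17.6 283.0
0.7 -0.7 295.9
```

View pics/s2.png

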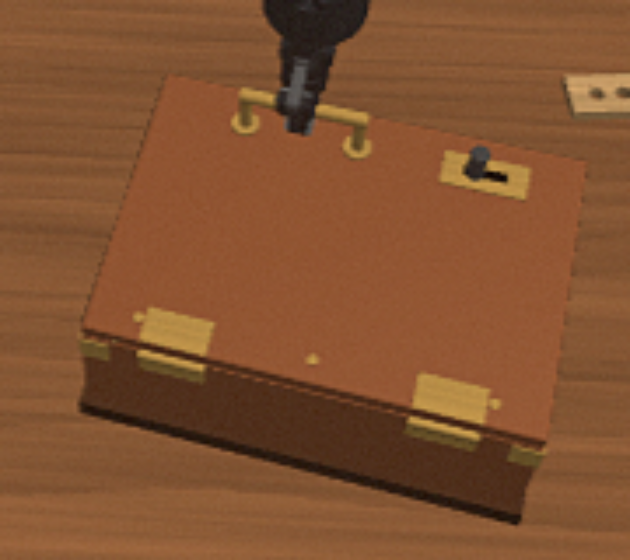

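The lid is up about 0.085 rad (the bar has risen 17 mm) with a steady 4 to 6 N. The catch is off and the knob hasn't moved, at (478,158), so I'll carry on lifting along the arc.

Emit:
{"op": "carry_out", "data": {
  "motion": [
    {"delta_pos": [0, 0.15, -0.37], "roll": 0, "hand": -1},
    {"delta_pos": [0, 0.17, -0.36], "roll": 0, "hand": -1},
    {"delta_pos": [0, 0.17, -0.31], "roll": 0, "hand": -1},
    {"delta_pos": [0, 0.18, -0.31], "roll": 0, "hand": -1},
    {"delta_pos": [0, 0, 0], "roll": 0, "hand": -1}
  ]
}}

```text
time_s: 6.8
ee_pos: [528.8, 91.9, 237.4]
eef_rot: [-0.0, 0.78, 0.626, -0.0]
force: [-7.1, 2.0, 0.1]
grip_width: 9.9
grip_force: 58.7
```

```bash
python3 -c "import h;h.go([-59.3,-50,235.1])"
```

```text
tool units [ 0.003 -0.012  0.078] roll -0.015 ee [528.8  91.9 237.4] F [-7.1  2.   0.1] w 9.9 t 6.8
TCP in chest [-58.9 -50.1 237.4] tool axes x [0.216 0.976 0.   ] y [ 0.976 -0.216 -0.   ]
```

Emit:
{"op": "carry_out", "data": {
  "motion": [
    {"delta_pos": [0, 0.2, -0.28], "roll": 0, "hand": -1},
    {"delta_pos": [0, 0.21, -0.28], "roll": 0, "hand": -1},
    {"delta_pos": [0, 0.23, -0.27], "roll": 0, "hand": -1},
    {"delta_pos": [0, 0.24, -0.26], "roll": 0, "hand": -1},
    {"delta_pos": [0, 0, 0], "roll": 0, "hand": -1}
  ]
}}

```text
time_s: 7.3
ee_pos: [553.7, 86.4, 271.0]
eef_rot: [-0.001, 0.78, 0.626, -0.0]
force: [-11.8, 2.0, 7.0]
grip_width: 9.7
grip_force: 59.0
```

Emit:
{"op": "carry_out", "data": {
  "motion": [
    {"delta_pos": [0, 0.25, -0.25], "roll": 0, "hand": -1},
    {"delta_pos": [0, 0.26, -0.24], "roll": 0, "hand": -1},
    {"delta_pos": [0, 0.28, -0.22], "roll": 0, "hand": -1},
    {"delta_pos": [0, 0.28, -0.21], "roll": 0, "hand": -1},
    {"delta_pos": [0, 0, 0], "roll": 0, "hand": -1}
  ]
}}

```text
time_s: 7.8
ee_pos: [585.6, 79.3, 299.9]
eef_rot: [0.0, 0.78, 0.626, 0.0]
force: [-11.9, 2.6, 12.3]
grip_width: 9.7
grip_force: 59.5
```

Emit:
{"op": "carry_out", "data": {
  "motion": [
    {"delta_pos": [0, 0.25, -0.16], "roll": 0, "hand": -1},
    {"delta_pos": [0, 0.26, -0.16], "roll": 0, "hand": -1},
    {"delta_pos": [0, 0, 0], "roll": 0, "hand": -1},
    {"delta_pos": [0, 0, 0], "roll": 0, "hand": -1},
    {"delta_pos": [0, 0, 0], "roll": 0, "hand": -1}
  ]
}}

```text
time_s: 8.3
ee_pos: [599.7, 76.2, 309.5]
eef_rot: [0.0, 0.78, 0.626, 0.0]
force: [-11.6, 3.1, 13.6]
grip_width: 10.4
grip_force: 59.6
```

```bash
python3 - <<'E'
import h,cv2
from cell import vision
h.go([14.6,-50,305.5])
c=vision.capture("scene")["image"];cv2.imwrite("pics/s3.png",cv2.resize(c,None,fx=1.5,fy=1.5))
h.go([14.6,-50,305.5])
E
```

```text
tool units [0.008 0.028 0.134] roll -0.012 ee [599.7  76.2 309.5] F [-11.6   3.1  13.6] w 10.4 t 8.3
TCP in chest [ 13.8 -50.3 309.5] tool axes x [0.215 0.977 0.   ] y [ 0.977 -0.215  0.001]
tool units [0.009 0.029 0.133] roll -0.012 ee [599.7  76.2 309.5] F [-11.7   2.1  13.6] w 9.8 t 8.35
TCP in chest [ 13.7 -50.3 309.5] tool axes x [0.215 0.977 0.   ] y [ 0.977 -0.215  0.001]
```

View pics/s3.png

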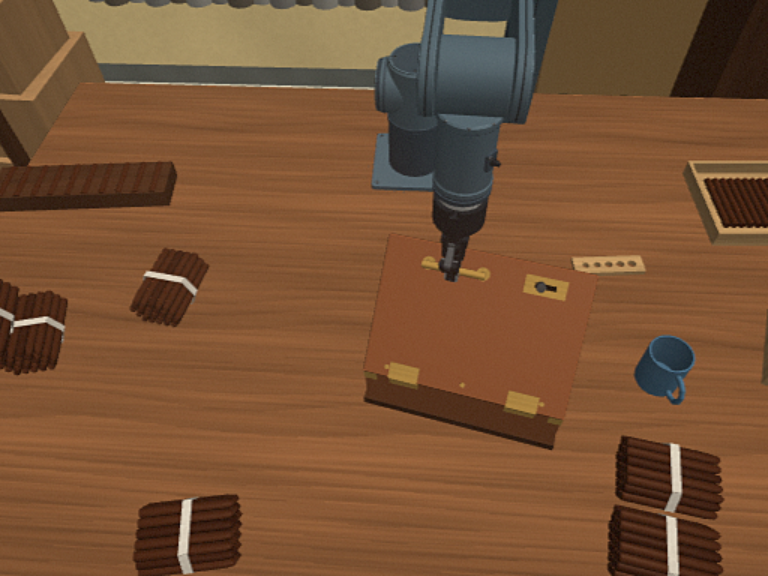

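The lid stands at about 45° with the gripper still on the bar, around (450,268). The bundle, gauge board and mug haven't been touched, so I'll hand in.

```bash
python3 -c "from cell import ticket;print(ticket.sign_off())"
```

```text
the job is handed in; nothing more can be done
None
```

The chest is open: the tug showed the catch was off, so I left the knob where it was, lifted the lid by its bar to about 45°, and handed the job in with the gripper still holding it; the bundle, gauge board and mug were not touched.

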